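# Sweep a burnt-out tea light through the sprung flap of the bar's waste box

### The arm

A 6-joint arm with a two-finger parallel gripper is mounted at the origin on a cart in front of the work surface, level with it; the furniture and walls round the work are solid. World frame = base frame: x ahead of the robot, y to its left, z up, the work surface at z = 0. Lengths are in m, angles in rad, forces in N, time in s.
With the tool pointing down it reaches from about 0.35 to 0.85 m from the base axis. Payload 8.1 kg.
Tool frame: the origin (TCP) lies midway between the tips of the shut fingers; the grasp point (between the pads) lies 19 mm behind it (robot.tcp_to_grasp is the distance from the TCP to the grasp point, in m); x points along the fingers, y is the direction in which the jaws open and shut, and the axes are right-handed (so a half turn about x gives the same grasp; the last joint's range is limited). The gripper opens to 93 mm and grips with 3 to 60 N. Pads are 15 mm wide; open, the fingers measure 128 mm over their backs; the gripper's body (75 mm by 188 mm) begins 65 mm behind the grasp point.
Start: joints at [-1.227, 0.13, 1.488, -0, 1.523, -0.085], TCP at [0.249, -0.546, 0.184] pointing down, gripper open.
Joint ranges: [-2.96, 2.96], [-0.89, 2.26], [0.02, 2.5], [-1.34, 4.48], [0, 2.73], [-2.66, 2.66]. Speed limits (rad/s): [2.39, 2.39, 2.79, 3.14, 3.14, 3.14].

### API

Orientations are given as a rotation vector (axis times angle).
In Python, from plant import robot gives the robot as it stands.
- The arm moves only by the tool play_rows, never from a script. Its argument "plan" is a list of rows, each an object with "slide": the shift along the world's x, y, z as a fraction of full scale, a list of three; "roll": the turn about the world's z as a fraction of full scale; "fingers": the gripper command: -1 is shut, 1 is fully open, values between are in proportion. A call has 1 to 20 rows; each row shifts and turns the commanded pose from where the row before left it; what a row does not reach is not made up. Full scale, the value 1, is 30 mm for a shift and 8 degrees for a turn. A row lasts 1/8 s, in which the tool goes at most 62.5 mm and 10.7 degrees, less where a joint would pass 70% of its speed; a pose out of reach is approached as far as the arm can. A call with a number of a shift or a turn outside -1 to 1 is refused whole. A call with a gripper value outside its range is refused whole. The fingers move at their own pace and stop on an object; "squeeze" is the grip in N (left out, the last holds). Time passes only in rows, so rows that do not move let the fingers close. It gives the time, the measured TCP pose, the force and the opening at its end, in the units of the state.
- robot.read_state(): the state, without advancing time (a new reading comes with each control period).
- robot.read_camera(name): name is "scene" or "side" or "wrist"; returns the picture (400x640x3 uint8, red, green, blue); there is no depth.
- robot.get_calibration(name): a dict with "fx", "fy", "cx", "cy" (pixels), "R" (3x3) and "t" (3): a world point X has camera coordinates R X + t; the wrist camera has in their place "T_tool_cam" (4x4, takes a point from camera to tool coordinates, whose origin is the TCP and whose axes are the tool frame's). Camera axes: x right, y down, z forward; pixel columns grow to the right and rows downward; lengths in m; the calibration is good to about 2 mm. A picture is of the moment at which its call begins: read the wrist's pose just before it. get_calibration takes no time and is no camera call.
- robot.close_job(): hands the job in, once; it reports no verdict.
Trained networks look in the newest picture that a camera, given by its name, has taken for a name from the list of things; names that differ only in an ending like _2 or _b are one class to them, and where a whole thing is asked for, a point or a joint stands for the part that bears it (a point fixed in the world has none). Each returns a list of dicts, best first, with "p" (0 to 1); they miss things now and then, are a little off and sometimes report something else, mostly with a low value. They report only what shows in the picture. A call takes as long as a camera call.
- robot.boxes_of(camera, target): "extent" ([centre column, centre row, width, height] in pixels, round what is visible of it).
- robot.regions_of(camera, target): "region" (400x640 bool, what is visible of it) and "extent" ([centre column, centre row, width, height] in pixels, round what is visible of it).
- robot.mark_of(camera, target): "point" ([column, row] in pixels: a listed point, or the origin of a listed thing).
The state is a dict: "t": time; "q": joint angles; "dq": joint speeds; "joint_torque": joint torques, N m; "tool_pos": TCP position; "orientation": TCP orientation; "force": force on the tool from outside, world axes, zero at the start; "wrist_torque": the same for the moment, N m; "opening": finger opening in m.
Only numpy, scipy, OpenCV 4.12 (cv2) and the standard library are available. Lean on these libraries where they do the work, as an engineer would, in place of code of your own. Each camera call takes 0.05 s, during which the arm holds its last target.

### The job

Clear the burnt-out tea light off the deck of the waste box: push the box's self-closing flap down with one finger and, while that finger holds it open, push the tea light with the other finger over the deck's edge so that it drops into the box, then take the fingers out so that the flap springs shut. Only push the tea light, never lift it or slide it onto the closed flap, keep the flap open until it has dropped in, and leave the matchbox beside it and everything else where they are.

Things in the scene. Friction and masses are not known exactly. Their poses are not given: they have to be found in the camera images.
- waste_box: Fixed box, dark wood, level top, 196 (x) x 180 (y) x 130 mm high. Origin under its centre; x from flap side to deck side (roughly away from the robot), z up. Top, by x in mm: -98 to -80 steel strip, -80 to +8 steel flap (155 wide in y), +10 to +98 wooden deck. Deck upstands 3 thick, 8 high at y = +-90 and x = +98, none along the flap. Hollow, empty, floor at z = 10.
- flap (a joint): Hinge angle: 0 = shut, flush with the deck; grows as the flap swings down into the box, stop at 1.2 rad. A spring shuts it: 0.04 N m at 0, 0.17 N m at 1 rad. Steel sheet 3 mm thick, 88 mm from hinge to free edge, which lies along the deck's lip. A finger that pushes down, then moves towards the hinge, opens it wider. The tea light's weight does not open it.
- flap_edge (a point): Middle of the flap's free edge, on its upper face; moves with the flap. Shut: 2 mm from the deck's lip, at deck height.
- flap_hinge (a point): Middle of the flap's hinge line (runs along the box's y), at deck height, box x = -80 mm. Fixed on the box.
- deck_lip (a point): Middle of the deck's front edge, next to the flap's free edge, box x = +10 mm, at deck height (130 mm above the worktop). Fixed on the box.
- tea_light: The burnt-out tea light: round aluminium cup 38 mm in diameter, 15 mm high, 14 g, lying upright on the deck in its left or its right half (about 40 mm from the middle), its centre 22 to 30 mm behind the lip. Origin at the centre of its underside, z up.
- matchbox: Dark patterned matchbox 36 x 56 x 16 mm, lying flat on the other half of the deck. Leave it. Origin at the centre of its underside; 56 mm side along its y.
- silver_stopper: Bar ornament with black foot and silver top, 55 mm wide, 162 mm high, standing on the worktop left of the box. Leave it. Origin under its centre.
- lantern_a: Brass lantern 91 x 90 x 181 mm standing on the worktop right of the box. Leave it. Origin under its centre.
- fresh_light: A second tea light of the same size, standing on the worktop, right of the box: unused, leave it. Origin at the centre of its underside.
- jigger: Steel bar measure of hourglass shape, 47 mm wide, 94 mm high, on the worktop right of the box. Leave it. Origin under its centre.
- shot_glass: Clear shot glass 48 mm wide, 61 mm high, on a cork coaster at the right. Leave it. Origin under its centre.

How it is judged:
By the outcome, as a careful person would: the job done as asked, in the order asked, and still so for the second after the job is handed in, with the robot touching nothing.
It also fails if it takes over 35 s, if anything falls off the work surface, if the arm or the gripper's body presses on something with over 40 N, if the wrist force passes 120 N, or if a joint passes its speed limit or range.

## Working session

There is one attempt and no reset: what is moved stays moved. The work goes in short steps, Python scripts to look and compute and a tool call to move; the robot and the scene stay as the last step left them, time stands still between calls to the robot, and variables do not carry over. Pictures are saved under pics/ and viewed, and the job is handed in when it is done.

Besides the shell and the picture viewer there is one more tool, called after "Request:" as name([rows], argument=value, ...), one row to a line, values as JSON. play_rows: Moves the arm, as the interface text tells. Its arguments: {"type":"object","properties":{"plan":{"type":"array","items":{"type":"object","properties":{"slide":{"type":"array","items":{"type":"number","minimum":-1,"maximum":1}},"roll":{"type":"number","minimum":-1,"maximum":1},"fingers":{"type":"number"}}}},"squeeze":{"type":"number"}},"required":["plan"]}

```bash
ls; mkdir -p pics
python3 - <<'E'
from plant import robot
import cv2
s=robot.read_state(); print(s)
for c in ["scene","side","wrist"]:
    im=robot.read_camera(c); cv2.imwrite(f"pics/{c}0.png",im[:,:,::-1])
    print(c,robot.get_calibration(c))
    for n in ["deck_lip","flap_hinge","flap_edge","tea_light","matchbox","waste_box","silver_stopper","lantern_a"]:
        if c!="wrist": print(n,[(r["p"],r["point"]) for r in robot.mark_of(c,n)][:2])
E
```

```text
pics
{'t': 0.0, 'q': array([-1.22741307e+00,  1.31171265e-01,  1.48928594e+00,  1.52280049e-05,
        1.52297543e+00, -8.54130373e-02]), 'dq': array([ 0.00129154, -0.00124816,  0.00054586, -0.00102482, -0.00042267,
       -0.00057117]), 'joint_torque': array([ 9.51774382e-04, -5.59822297e+01, -4.91769826e+01,  7.70053128e-02,
        3.51730711e-02, -1.61783637e-04]), 'tool_pos': array([ 0.24927194, -0.5450763 ,  0.18327781]), 'orientation': array([ 1.98497719,  0.43412221, -1.9854274 ]), 'force': array([-0.63945975, -0.32886222, -0.72188472]), 'wrist_torque': array([0.02198415, 0.05327168, 0.01535123]), 'opening': 0.09268042330815421}
scene {'fx': 465.1056877078211, 'fy': 465.1056877078211, 'cx': 318.6429921940804, 'cy': 213.80721702020398, 'R': array([[ 0.84064719, -0.54104525,  0.02413169],
       [-0.27147416, -0.45952021, -0.84566126],
       [ 0.46863001,  0.70435163, -0.53317417]]), 't': array([-0.56424957,  0.14733211,  1.27129989])}
deck_lip [(0.9, [302.5, 194.5])]
flap_hinge []
flap_edge [(0.42, [306.3, 192.5])]
tea_light []
matchbox [(0.72, [302.3, 192.6])]
waste_box [(0
[... 528 characters left out ...]
, 181.9])]
tea_light [(0.52, [320.5, 177.2])]
matchbox [(0.5, [339.1, 180.6]), (0.27, [319.4, 176.5])]
waste_box [(0.81, [319.6, 225.3])]
silver_stopper [(0.86, [269.2, 204.2])]
lantern_a [(0.96, [387.3, 293.8]), (0.49, [270.5, 204.4])]
wrist {'fx': 315.2734925287913, 'fy': 315.2734925287913, 'cx': 319.4555837498669, 'cy': 197.71432661609674, 'T_tool_cam': array([[-5.99117498e-04, -2.94509903e-01,  9.55648240e-01,
        -1.99630568e-01],
       [ 9.99999693e-01,  3.05654173e-04,  7.21118364e-04,
         9.19267457e-05],
       [-5.04474372e-04,  9.55648379e-01,  2.94509629e-01,
        -8.21830564e-02],
       [ 0.00000000e+00,  0.00000000e+00,  0.00000000e+00,
         1.00000000e+00]])}
```

View pics/scene0.png

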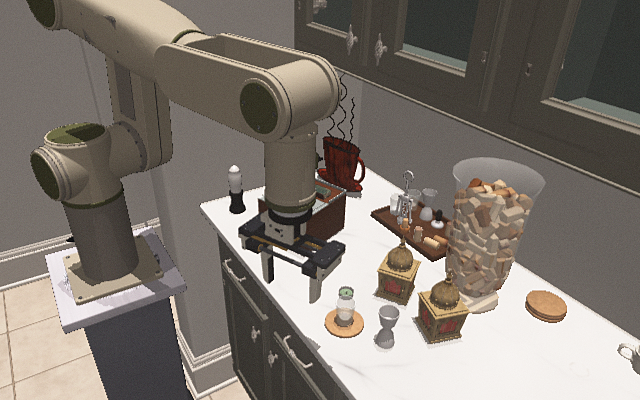

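View pics/side0.png

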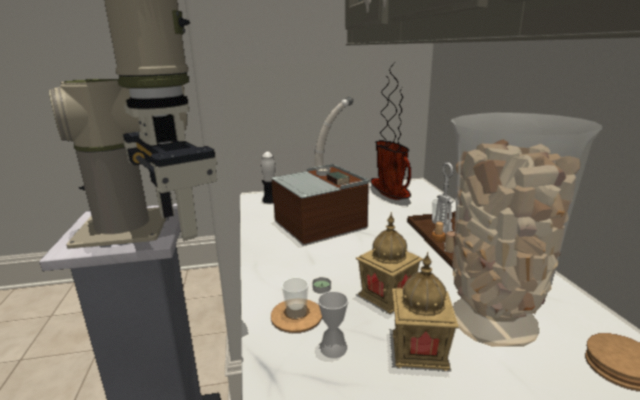

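Run:
```python
import cv2
a=cv2.imread('pics/scene0.png')[130:290,200:440]; b=cv2.imread('pics/side0.png')[120:280,220:460]
cv2.imwrite('pics/z1.png',cv2.resize(a,None,fx=3.3,fy=3.3,interpolation=cv2.INTER_CUBIC))
cv2.imwrite('pics/z2.png',cv2.resize(b,None,fx=3.3,fy=3.3,interpolation=cv2.INTER_CUBIC))
```

```text
(no output)
```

View pics/z1.png

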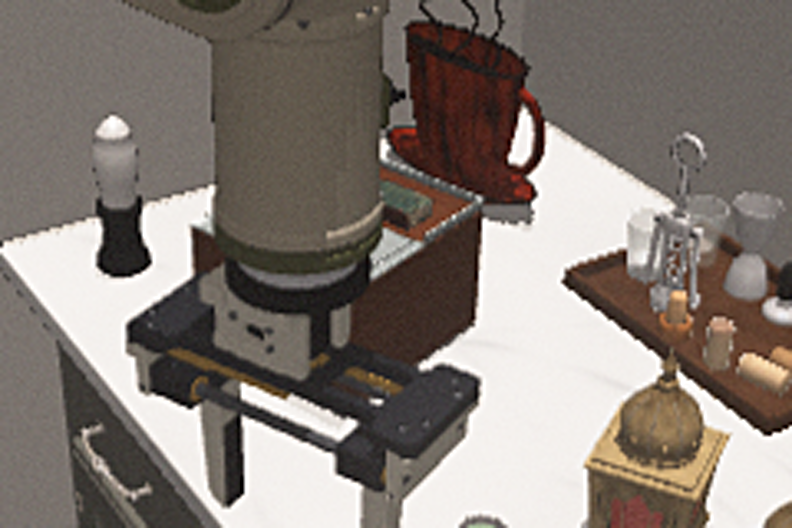

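View pics/z2.png

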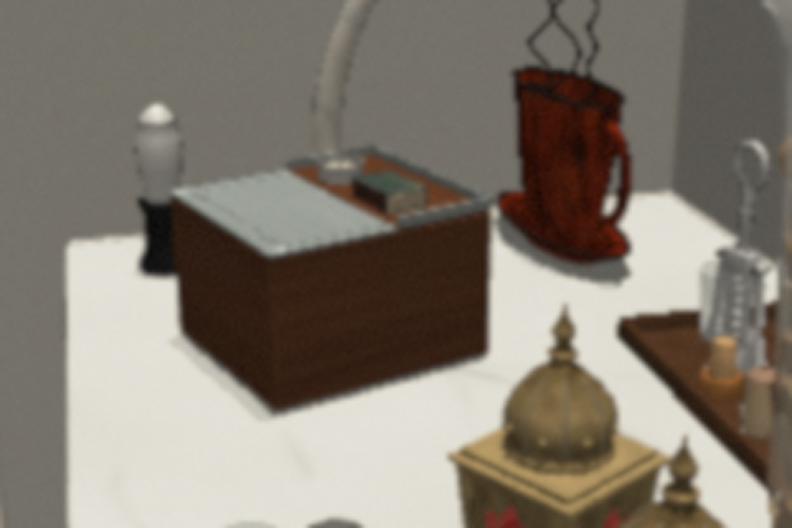

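The side view shows the box top. The tea light is at about (323,171), in the left (+y) half, and the matchbox is at (339,178). A grey curved tube stands behind the box at (320–348, 100–168). Next I'll fit the box pose.

```bash
cat > h.py <<'E'
import numpy as np
from plant import robot
def ray(c,uv,z):
    k=robot.get_calibration(c); R=np.array(k["R"]);t=np.array(k["t"])
    d=R.T@np.array([(uv[0]-k["cx"])/k["fx"],(uv[1]-k["cy"])/k["fy"],1]); o=-R.T@t
    return o+d*(z-o[2])/d[2]
def proj(c,X):
    k=robot.get_calibration(c); p=np.array(k["R"])@np.array(X)+np.array(k["t"])
    return np.array([k["fx"]*p[0]/p[2]+k["cx"],k["fy"]*p[1]/p[2]+k["cy"]])
E
python3 - <<'E'
from h import *
from scipy.optimize import least_squares
pts=[((273,177.6),(-98,90,130)),((302.4,197.3),(-98,-90,130)),((303.3,244.8),(-98,-90,0)),((367.6,226.7),(98,-90,0)),((275.5,220),(-98,90,0)),
((319.6,176.7),(10,0,130)),((293,184.7),(-80,0,130))]
for uv,b in pts: print(b,ray("side",uv,b[2]/1000).round(4))
def W(p,b):
    c,s=np.cos(p[2]),np.sin(p[2]); return [p[0]+(c*b[0]-s*b[1])/1e3,p[1]+(s*b[0]+c*b[1])/1e3,b[2]/1e3]
f=lambda p:np.concatenate([proj("side",W(p,b))-uv for uv,b in pts])
r=least_squares(f,[.5,-.1,0],loss='soft_l1');print(r.x,f(r.x).round(1))
p=r.x
for b in [(-80,0,130),(10,0,130),(-98,90,130),(98,90,130),(98,-90,130)]: print(b,np.round(W(p,b),4))
print('tea',ray("side",(323,171),.145),robot.mark_of("side","tea_light"))
for n in ["tea_light","matchbox"]:
    print(n,[(q["p"],q["extent"]) for q in robot.boxes_of("side",n)])
for n in ["silver_stopper","fresh_light"]:
    for q in robot.mark_of("side",n)[:2]: print(n,q,ray("side",q["point"],0))
E
```

```text
(-98, 90, 130) [ 0.4209 -0.0716  0.13  ]
(-98, -90, 130) [ 0.4755 -0.24    0.13  ]
(-98, -90, 0) [ 0.4749 -0.2269  0.    ]
(98, -90, 0) [ 0.6598 -0.1617  0.    ]
(-98, 90, 0) [ 0.4209 -0.0582  0.    ]
(10, 0, 130) [ 0.5437 -0.0955  0.13  ]
(-80, 0, 130) [ 0.4657 -0.144   0.13  ]
[ 0.54031623 -0.11157548  0.32738115] [-1.3 -1.4 -0.3 -1.7  0.7  0.2  1.2  0.5 -0.8  0.   3.2  1.3 -0.8 -0.8]
(-80, 0, 130) [ 0.4646 -0.1373  0.13  ]
(10, 0, 130) [ 0.5498 -0.1084  0.13  ]
(-98, 90, 130) [ 0.4186 -0.0579  0.13  ]
(98, 90, 130) [0.6042 0.0052 0.13  ]
(98, -90, 130) [ 0.6621 -0.1653  0.13  ]
tea [ 0.55338014 -0.0949232   0.145     ] [{'point': [320.5, 177.2], 'p': 0.52}]
tea_light []
matchbox [(0.62, [338.0, 178.8, 27.3, 10.6]), (0.49, [320.8, 286.8, 20.1, 12.4])]
silver_stopper {'point': [269.2, 204.2], 'p': 0.86} [4.12222342e-01 6.90507912e-02 5.55111512e-17]
fresh_light {'point': [319.1, 288.0], 'p': 0.49} [ 0.47769288 -0.42210306  0.        ]
```

Run:
```python
from h import *
from scipy.spatial.transform import Rotation as Ro
s=robot.read_state(); print(Ro.from_rotvec(s["orientation"]).as_matrix().round(4))
print([a for a in dir(robot) if a[0]!='_'])
```

```text
[[ 0.      0.4158 -0.9095]
 [-0.     -0.9095 -0.4158]
 [-1.      0.     -0.    ]]
['IKError', 'boxes_of', 'close_job', 'get_calibration', 'mark_of', 'read_camera', 'read_state', 'regions_of', 'tcp_to_grasp']
```

View pics/wrist0.png

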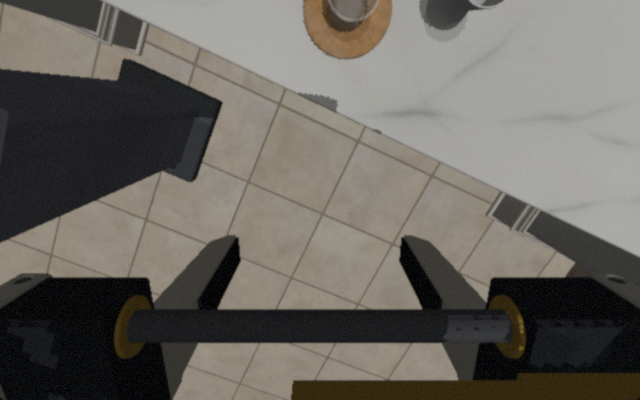

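Run:
```python
from h import *
for n,uv in dict(vase=(480,300),lanta=(397,296),lantb=(443,337),jig=(385,345),coaster=(344,322),counterleft=(202,207)).items(): print(n,ray("scene",uv,0).round(3))
print(ray("side",(320,170),.13),ray("side",(387,294),0), proj("side",[.55,-.1,.13]))
# vase top height: 
for z in (.2,.25,.3,.35): print(z,proj("scene",[*ray("scene",(480,300),0)[:2],z]))
```

```text
vase [ 0.769 -0.616  0.   ]
lanta [ 0.595 -0.493  0.   ]
lantb [ 0.594 -0.657 -0.   ]
jig [ 0.462 -0.605  0.   ]
coaster [ 0.424 -0.497  0.   ]
counterleft [0.324 0.179 0.   ]
[ 0.55641378 -0.03463874  0.13      ] [ 0.60401007 -0.47189184  0.        ] [322.23335487 177.01423969]
0.2 [497.83288509 236.30632411]
0.25 [502.8495715  218.38823648]
0.3 [508.12408615 199.54926427]
0.35 [513.67682957 179.71654297]
```

A vertical tool keeps both fingertips at the same height. One tip then can't be below the deck while the other is above it, so I need the tool tilted. I'll test how the controller behaves at its reach limit, in clear air, since a stretched arm may tilt the tool outward.

Request:
play_rows([
  {"slide": [0, 0, 1], "roll": 0, "fingers": 1},
  {"slide": [0, 0, 1], "roll": 0, "fingers": 1},
  {"slide": [0, 0, 1], "roll": 0, "fingers": 1},
  {"slide": [0, 0, 1], "roll": 0, "fingers": 1},
  {"slide": [0.4, -0.9, 0.3], "roll": 0, "fingers": 1},
  {"slide": [0.4, -0.9, 0.3], "roll": 0, "fingers": 1},
  {"slide": [0.4, -0.9, 0.3], "roll": 0, "fingers": 1},
  {"slide": [0.4, -0.9, 0.3], "roll": 0, "fingers": 1},
  {"slide": [0.4, -0.9, 0.3], "roll": 0, "fingers": 1},
  {"slide": [0.4, -0.9, 0], "roll": 0, "fingers": 1},
  {"slide": [0.4, -0.9, 0], "roll": 0, "fingers": 1},
  {"slide": [0.4, -0.9, 0], "roll": 0, "fingers": 1},
])

```text
t: 2.7
tool_pos: [0.339, -0.7475, 0.3423]
orientation: [1.983, 0.421, -1.978]
force: [17.6, -43.7, 23.6]
opening: 0.0925
```

```bash
cat > st.py <<'E'
from h import *
from scipy.spatial.transform import Rotation as Ro
s=robot.read_state(); print(s["t"],s["tool_pos"].round(4),s["q"].round(3),s["force"].round(1),s["opening"]);print(Ro.from_rotvec(s["orientation"]).as_matrix().round(3))
E
python3 st.py
```

```text
2.7 [ 0.339  -0.7475  0.3423] [-1.208e+00  1.000e+00  2.200e-02  1.000e-03  2.109e+00 -6.500e-02] [ 17.6 -43.7  23.6] 0.0925287000572024
[[ 0.005  0.416 -0.909]
 [-0.01  -0.909 -0.416]
 [-1.     0.011 -0.   ]]
```

Request:
play_rows([
  {"slide": [0.4, -0.9, 0], "roll": 0, "fingers": 1},
  {"slide": [0.4, -0.9, 0], "roll": 0, "fingers": 1},
])

```text
t: 2.95
tool_pos: [0.3494, -0.7716, 0.3262]
orientation: [1.975, 0.375, -1.952]
force: [-0.0, 0.4, 2.1]
opening: 0.0929
```

```bash
python3 st.py
```

```text
2.95 [ 0.3494 -0.7716  0.3262] [-1.208  1.02   0.022  0.004  2.046 -0.064] [-0.   0.4  2.1] 0.09289483012577968
[[ 0.022  0.415 -0.909]
 [-0.049 -0.908 -0.416]
 [-0.999  0.054  0.   ]]
```

The tilt appears (0.054 rad outward). I'll push further and then come back to see whether it persists.

Request:
play_rows([
  {"slide": [0.4, -0.9, 0], "roll": 0, "fingers": 1},
  {"slide": [0.4, -0.9, 0], "roll": 0, "fingers": 1},
  {"slide": [0.4, -0.9, 0], "roll": 0, "fingers": 1},
  {"slide": [0.4, -0.9, 0], "roll": 0, "fingers": 1},
])

```text
t: 3.45
tool_pos: [0.3687, -0.8161, 0.2913]
orientation: [1.96, 0.297, -1.907]
force: [-0.1, -0.5, 0.4]
opening: 0.0929
```

```bash
python3 st.py
```

```text
3.45 [ 0.3687 -0.8161  0.2913] [-1.207  1.065  0.022  0.008  1.927 -0.062] [-0.1 -0.5  0.4] 0.09285538953775768
[[ 0.053  0.412 -0.909]
 [-0.116 -0.902 -0.416]
 [-0.992  0.128  0.001]]
```

Request:
play_rows([
  {"slide": [-0.4, 0.9, 0], "roll": 0, "fingers": 1},
  {"slide": [-0.4, 0.9, 0], "roll": 0, "fingers": 1},
])

```text
t: 3.7
tool_pos: [0.3498, -0.7742, 0.2897]
orientation: [1.961, 0.3, -1.909]
force: [0.5, -0.8, 1.6]
opening: 0.0927
```

```bash
python3 st.py
```

```text
3.7 [ 0.3498 -0.7742  0.2897] [-1.211  0.747  0.515  0.008  1.755 -0.067] [ 0.5 -0.8  1.6] 0.09273145337276538
[[ 0.051  0.412 -0.91 ]
 [-0.113 -0.902 -0.416]
 [-0.992  0.124  0.   ]]
```

The tilt persists when retracting, so it's usable. I need about 0.3 rad, so I'll continue overreaching, moving slightly upward.

Request:
play_rows([
  {"slide": [0.4, -0.9, 0.5], "roll": 0, "fingers": 1},
  {"slide": [0.4, -0.9, 0.5], "roll": 0, "fingers": 1},
  {"slide": [0.4, -0.9, 0.5], "roll": 0, "fingers": 1},
  {"slide": [0.4, -0.9, 0.5], "roll": 0, "fingers": 1},
  {"slide": [0.4, -0.9, 0.5], "roll": 0, "fingers": 1},
  {"slide": [0.4, -0.9, 0.5], "roll": 0, "fingers": 1},
  {"slide": [0.4, -0.9, 0.5], "roll": 0, "fingers": 1},
  {"slide": [0.4, -0.9, 0.5], "roll": 0, "fingers": 1},
])

```text
t: 4.7
tool_pos: [0.3867, -0.859, 0.3405]
orientation: [1.921, 0.137, -1.807]
force: [-0.5, -0.3, 0.0]
opening: 0.0929
```

```bash
python3 st.py
python3 - <<'E'
from h import *
import cv2
for c in ["scene","side"]:
    im=robot.read_camera(c)[:,:,::-1]; cv2.imwrite(f"pics/{c}1.png",im)
    z=im[120:260,190:390] if c=="scene" else im[80:260,230:400]
    cv2.imwrite(f"pics/{c}1z.png",cv2.resize(z,None,fx=3.3 if c!="scene" else 4,fy=3.3 if c!="scene" else 4,interpolation=cv2.INTER_CUBIC))
    for n in ["deck_lip","flap_hinge","flap_edge","tea_light","matchbox"]:
        for q in robot.mark_of(c,n)[:2]: print(c,n,round(q["p"],2),q["point"],ray(c,q["point"],.13).round(4))
print(robot.read_state()["t"])
E
```

```text
4.7 [ 0.3867 -0.859   0.3405] [-1.21   1.022  0.022  0.018  1.812 -0.061] [-0.5 -0.3  0. ] 0.09287762774028631
[[ 0.116  0.399 -0.91 ]
 [-0.257 -0.872 -0.416]
 [-0.959  0.282  0.001]]
scene deck_lip 0.94 [303.9, 191.6] [ 0.5509 -0.0997  0.13  ]
scene flap_hinge 0.59 [282.9, 207.0] [ 0.4541 -0.1451  0.13  ]
scene flap_edge 0.87 [307.4, 194.2] [ 0.5518 -0.1182  0.13  ]
scene flap_edge 0.59 [238.5, 210.3] [ 0.3396 -0.098   0.13  ]
scene tea_light 0.57 [301.6, 183.2] [ 0.572  -0.0512  0.13  ]
scene matchbox 0.69 [316.4, 195.0] [ 0.5722 -0.1357  0.13  ]
side deck_lip 0.92 [322.3, 175.8] [ 0.5522 -0.0895  0.13  ]
side flap_hinge 0.91 [290.8, 185.9] [ 0.4592 -0.1519  0.13  ]
side flap_edge 0.76 [321.4, 178.8] [ 0.5449 -0.1146  0.13  ]
side tea_light 0.62 [268.9, 202.1] [ 0.3971 -0.2522  0.13  ]
side matchbox 0.67 [338.4, 180.8] [ 0.5844 -0.1422  0.13  ]
5.3
```

View pics/scene1.png

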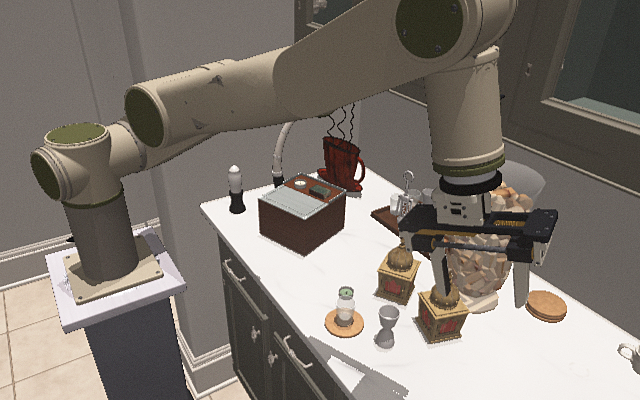

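View pics/scene1z.png

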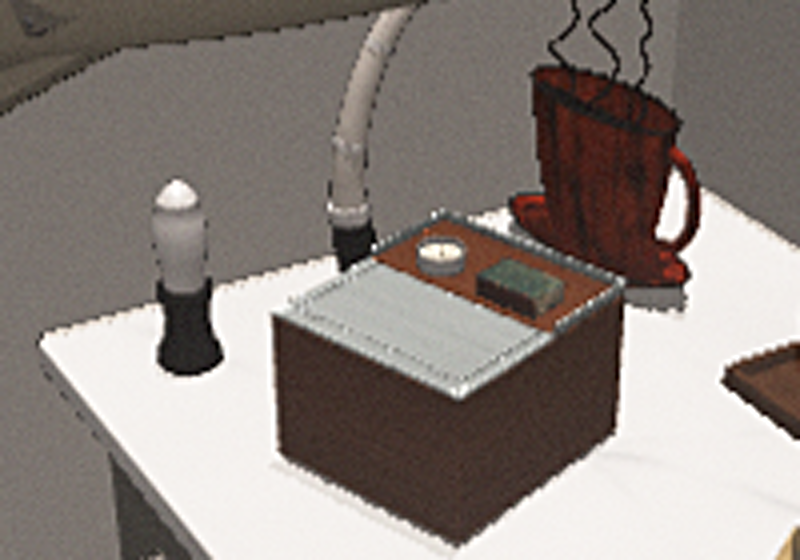

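View pics/side1z.png

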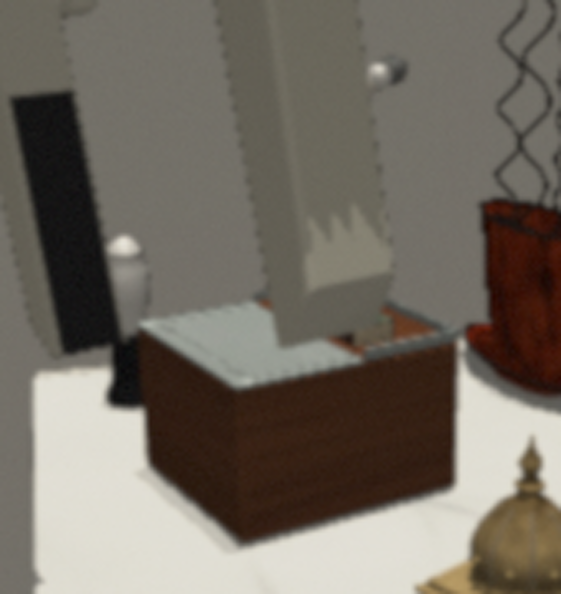

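The tilt is now 0.286 rad. In the scene view the tea light is at (300,183) in the box's left half, the matchbox is at (320,192), and the grey tube stands behind the left rear corner. I'll refit the box from the sharper corners.

Run:
```python
from h import *
from scipy.optimize import least_squares
A=[("scene",(258,198.3),(-98,90,130)),("scene",(305,219.3),(-98,-90,130)),("scene",(346.3,190),(98,-90,138)),("scene",(301.3,172.5),(98,90,138)),("scene",(304.5,256.8),(-98,-90,0)),("scene",(260.5,233.8),(-98,90,0)),("scene",(343.8,228.3),(98,-90,0)),("scene",(303.9,191.6),(10,0,130))]
B=[("side",u,b) for u,b in [((273,177.6),(-98,90,130)),((302.4,197.3),(-98,-90,130)),((303.3,244.8),(-98,-90,0)),((367.6,226.7),(98,-90,0)),((275.5,220),(-98,90,0)),((319.6,176.7),(10,0,130))]]
def W(p,b):
    c,s=np.cos(p[2]),np.sin(p[2]); return [p[0]+(c*b[0]-s*b[1])/1e3,p[1]+(s*b[0]+c*b[1])/1e3,b[2]/1e3]
for P in (A,B,A+B):
    f=lambda p:np.concatenate([proj(c,W(p,b))-uv for c,uv,b in P])
    r=least_squares(f,[.5,-.1,.3],loss='soft_l1');print(r.x,f(r.x).round(1))
p=r.x
def inv(w):
    c,s=np.cos(p[2]),np.sin(p[2]);d=np.array(w[:2])-p[:2]; return np.array([c*d[0]+s*d[1],-s*d[0]+c*d[1]])*1e3
for uv,z in (((300.3,183.5),.1375),((300.3,181.2),.145)): 
    w=ray("scene",uv,z);print(w,inv(w))
w=ray("scene",(278,181),.0);print('tube base?',w,inv(w))
```

```text
[ 0.53838241 -0.11355806  0.33006625] [-0.6 -1.  -0.1 -0.2  0.6 -0.3 -0.5 -0.8  0.   0.4 -1.2  0.2  0.6 -0.3
  1.   1.8]
[ 0.53964094 -0.11052156  0.32967154] [-1.6 -1.5 -0.6 -1.9  0.5  0.   0.8  0.3 -1.1 -0.1  2.8  1.2]
[ 0.53900421 -0.11262541  0.33009047] [-0.6 -1.2 -0.1 -0.4  0.6 -0.4 -0.4 -1.   0.1  0.2 -1.1  0.   0.6 -0.5
  1.   1.6 -1.8 -1.2 -0.7 -1.5  0.4  0.5  0.9  0.6 -1.3  0.3  2.7  1.4]
[ 0.56047264 -0.06266995  0.1375    ] [36.50140099 40.29998251]
[ 0.56086539 -0.06196718  0.145     ] [37.10073959 40.83750869]
tube base? [0.62940271 0.21214468 0.        ] [190.78542781 277.93598844]
```

Request:
play_rows([
  {"slide": [0.4, -0.9, 0.5], "roll": 0, "fingers": 1},
  {"slide": [0.4, -0.9, 0.5], "roll": 0, "fingers": 1},
  {"slide": [0.4, -0.9, 0.5], "roll": 0, "fingers": 1},
])

```text
t: 5.68
tool_pos: [0.3972, -0.8834, 0.3525]
orientation: [1.902, 0.067, -1.761]
force: [0.6, 0.4, 0.2]
opening: 0.0931
```

```bash
python3 st.py
```

```text
5.675 [ 0.3972 -0.8834  0.3525] [-1.211  1.018  0.023  0.023  1.743 -0.061] [0.6 0.4 0.2] 0.09305757336870463
[[ 0.144  0.39  -0.91 ]
 [-0.319 -0.852 -0.415]
 [-0.937  0.35   0.002]]
```

Run:
```python
from h import *
import cv2
def tri(a,b):
    M=[]
    for c,uv in (("scene",a),("side",b)):
        k=robot.get_calibration(c);K=np.array([[k["fx"],0,k["cx"]],[0,k["fy"],k["cy"]],[0,0,1]])
        M.append(K@np.c_[k["R"],k["t"]])
    X=cv2.triangulatePoints(M[0],M[1],np.array(a,float),np.array(b,float)).ravel();return X[:3]/X[3]
# base collar (silver ring) scene zoom (348,212)->(277,173); joint ring at (348,145)->(277,156)
print(tri((277,173),(322,165)),tri((277,156),(322,145)),tri((291,123),(348,101)))
for z in (0,.1,.15,.2): print(z,ray("scene",(277,173),z),proj("side",ray("scene",(277,173),z)))
```

```text
[0.58735061 0.12967751 0.08816043] [0.58679787 0.12403965 0.15492579] [0.65286852 0.11824532 0.27409183]
0 [0.65680944 0.27046941 0.        ] [331.99855121 178.73042885]
0.1 [0.56634172 0.09847968 0.1       ] [315.37705851 167.10559663]
0.15 [0.52110786 0.01248481 0.15      ] [304.84229278 159.73773344]
0.2 [ 0.475874   -0.07351005  0.2       ] [292.24399906 150.92666855]
```

Request:
play_rows([
  {"slide": [0, 1, 0], "roll": 0.4, "fingers": 0.61},
  {"slide": [0, 1, 0], "roll": 0.4, "fingers": 0.61},
  {"slide": [0, 1, 0], "roll": 0.4, "fingers": 0.61},
  {"slide": [0, 1, 0], "roll": 0.4, "fingers": 0.61},
  {"slide": [0, 1, 0], "roll": 0.4, "fingers": 0.61},
  {"slide": [0, 1, 0], "roll": 0.4, "fingers": 0.61},
  {"slide": [0, 1, 0], "roll": 0.4, "fingers": 0.61},
  {"slide": [0, 1, 0], "roll": 0.4, "fingers": 0.61},
  {"slide": [0, 1, 0], "roll": 0.4, "fingers": 0.61},
  {"slide": [0, 1, 0], "roll": 0.4, "fingers": 0.61},
  {"slide": [0, 1, 0], "roll": 0.4, "fingers": 0.61},
  {"slide": [0, 1, 0], "roll": 0.4, "fingers": 0.61},
  {"slide": [0, 1, 0], "roll": 0.4, "fingers": 0.61},
  {"slide": [0, 1, 0], "roll": 0.4, "fingers": 0.61},
])

```text
t: 7.42
tool_pos: [0.398, -0.4736, 0.354]
orientation: [1.562, 0.696, -1.224]
force: [0.4, -0.2, -0.3]
opening: 0.0753
```

```bash
python3 st.py
```

```text
7.425 [ 0.398  -0.4736  0.354 ] [-1.112 -0.164  1.52   0.235  1.515 -0.718] [ 0.4 -0.2 -0.3] 0.07525083223503977
[[ 0.324  0.872 -0.367]
 [-0.131 -0.343 -0.93 ]
 [-0.937  0.349  0.003]]
```

Request:
play_rows([
  {"slide": [0.3, 1, 0], "roll": 0.36, "fingers": 0.61},
  {"slide": [0.3, 1, 0], "roll": 0.36, "fingers": 0.61},
  {"slide": [0.3, 1, 0], "roll": 0.36, "fingers": 0.61},
  {"slide": [0.3, 1, 0], "roll": 0.36, "fingers": 0.61},
  {"slide": [0.4, 1, 0], "roll": 0.36, "fingers": 0.61},
  {"slide": [0.4, 1, 0], "roll": 0.36, "fingers": 0.61},
  {"slide": [0.4, 1, 0], "roll": 0.36, "fingers": 0.61},
  {"slide": [0.4, 1, 0], "roll": 0.36, "fingers": 0.61},
  {"slide": [0.4, 1, -0.6], "roll": 0.36, "fingers": 0.61},
  {"slide": [0.4, 1, -0.6], "roll": 0.36, "fingers": 0.61},
  {"slide": [0.4, 1, -0.8], "roll": 0.36, "fingers": 0.61},
  {"slide": [0.4, 1, -0.8], "roll": 0.36, "fingers": 0.61},
  {"slide": [0.4, 1, -0.8], "roll": 0.36, "fingers": 0.61},
  {"slide": [0.4, 0.6, -0.6], "roll": 0.36, "fingers": 0.61},
  {"slide": [0, 0, 0], "roll": 0, "fingers": 0.61},
])

```text
t: 9.3
tool_pos: [0.5536, -0.0653, 0.2258]
orientation: [1.155, 1.127, -0.694]
force: [-0.4, -0.5, 0.6]
opening: 0.0745
```

```bash
python3 st.py
cat > bx.py <<'E'
from h import *
from scipy.spatial.transform import Rotation as Ro
P=np.array([.5390,-.1126]);Y=.330
def box(w):
    c,s=np.cos(Y),np.sin(Y);d=np.array(w[:2])-P; return np.array([c*d[0]+s*d[1],-s*d[0]+c*d[1],w[2]])*1e3
def world(b):
    c,s=np.cos(Y),np.sin(Y);b=np.array(b)/1e3;return np.array([P[0]+c*b[0]-s*b[1],P[1]+s*b[0]+c*b[1],b[2]])
def report():
    s=robot.read_state();R=Ro.from_rotvec(s["orientation"]).as_matrix();o=s["opening"]/2
    print("t",s["t"],"tcp box",box(s["tool_pos"]).round(1),"yaw err deg",round(np.degrees(np.arctan2(R[1,1],R[0,1])-Y),2),"open",o*2,"F",s["force"].round(1))
    for n,y in (("Bin",o),("Bout",o+.0175),("Ain",-o),("Aout",-o-.0175)): print(n,box(s["tool_pos"]+R@[0,y,0]).round(1))
    return s,R
if __name__=="__main__": report()
E
python3 bx.py
python3 - <<'E'
from bx import *
import cv2
s=robot.read_state(); k=robot.get_calibration("wrist")
R=Ro.from_rotvec(s["orientation"]).as_matrix();T=np.eye(4);T[:3,:3]=R;T[:3,3]=s["tool_pos"]
C=T@np.array(k["T_tool_cam"])
def pw(X):
    p=np.linalg.inv(C)@np.r_[X,1];return (k["fx"]*p[0]/p[2]+k["cx"],k["fy"]*p[1]/p[2]+k["cy"])
im=robot.read_camera("wrist")[:,:,::-1].copy()
cv2.imwrite("pics/w2raw.png",im)
def pl(bs,col,cl=False):
    q=np.array([pw(world(b)) for b in bs]);cv2.polylines(im,[q.round().astype(int)],cl,col,1)
pl([(-98,90,130),(-98,-90,130),(98,-90,130),(98,90,130)],(0,255,0),True);pl([(10,-90,130),(10,90,130)],(0,255,0))
a=np.linspace(0,6.28,40);pl([(36.8+19*np.cos(t),40.5+19*np.sin(t),145) for t in a],(0,0,255))
cv2.imwrite("pics/w2.png",im)
im=robot.read_camera("scene")[:,:,::-1]; cv2.imwrite("pics/s2.png",cv2.resize(im[80:280,190:440],None,fx=3.2,fy=3.0))
E
```

```text
9.3 [ 0.5536 -0.0653  0.2258] [-0.378 -0.343  1.899  0.234  1.318 -0.735] [-0.4 -0.5  0.6] 0.0745431999196147
[[ 0.328  0.888  0.323]
 [ 0.111  0.303 -0.946]
 [-0.938  0.346  0.   ]]
t 9.3 tcp box [ 29.2  40.  225.8] yaw err deg -0.07 open 0.0745431999196147 F [-0.4 -0.5  0.6]
Bin [ 64.1  39.9 238.7]
Bout [ 80.6  39.9 244.7]
Ain [ -5.8  40.  212.9]
Aout [-22.2  40.1 206.8]
```

View pics/w2.png

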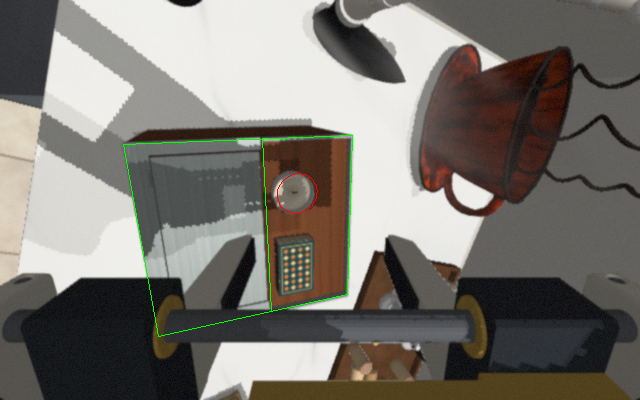

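View pics/s2.png

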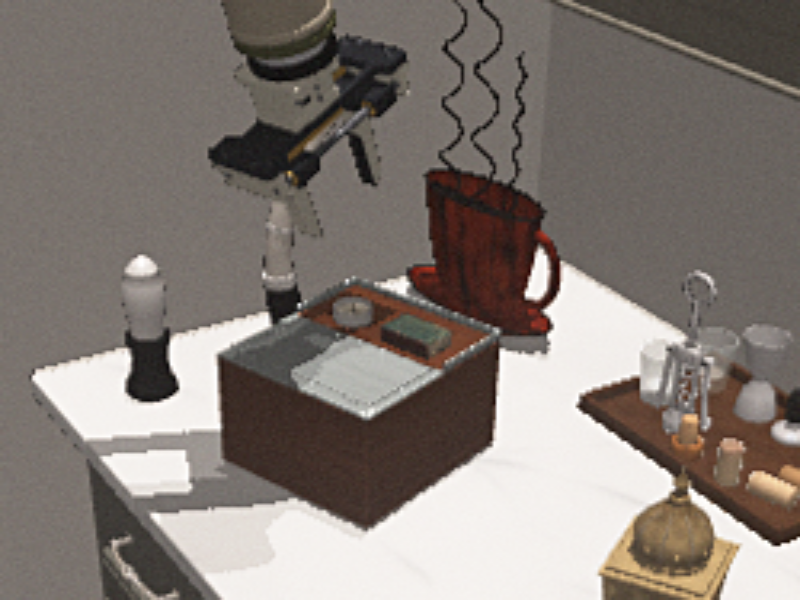

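The overlay fits the box and the lip, and the tea light is about 2 mm nearer the lip than first measured. The alignment is good, so I'll descend with A over the flap and B behind the tea light.

Request:
play_rows([
  {"slide": [0, 0, -0.7], "roll": 0, "fingers": 0.61},
  {"slide": [0, 0, -0.7], "roll": 0, "fingers": 0.61},
  {"slide": [0, 0, -0.7], "roll": 0, "fingers": 0.61},
  {"slide": [0, 0, -0.4], "roll": 0, "fingers": 0.61},
  {"slide": [0, 0, -0.3], "roll": 0, "fingers": 0.61},
  {"slide": [0, 0, 0], "roll": 0, "fingers": 0.61},
])

```text
t: 10.15
tool_pos: [0.5538, -0.0665, 0.1434]
orientation: [1.156, 1.123, -0.695]
force: [0.1, 0.5, 0.1]
opening: 0.0748
```

```bash
python3 bx.py
python3 - <<'E'
from bx import *
import cv2
im=robot.read_camera("scene")[:,:,::-1]; cv2.imwrite("pics/s3.png",cv2.resize(im[130:250,230:380],None,fx=5,fy=5,interpolation=cv2.INTER_CUBIC))
im=robot.read_camera("side")[:,:,::-1]; cv2.imwrite("pics/d3.png",cv2.resize(im[100:250,240:400],None,fx=4,fy=4,interpolation=cv2.INTER_CUBIC))
E
```

```text
t 10.15 tcp box [ 28.9  38.8 143.4] yaw err deg -0.19 open 0.07475129394479188 F [0.1 0.5 0.1]
Bin [ 64.   38.7 156.4]
Bout [ 80.4  38.6 162.5]
Ain [ -6.1  38.9 130.4]
Aout [-22.5  38.9 124.3]
```

View pics/s3.png

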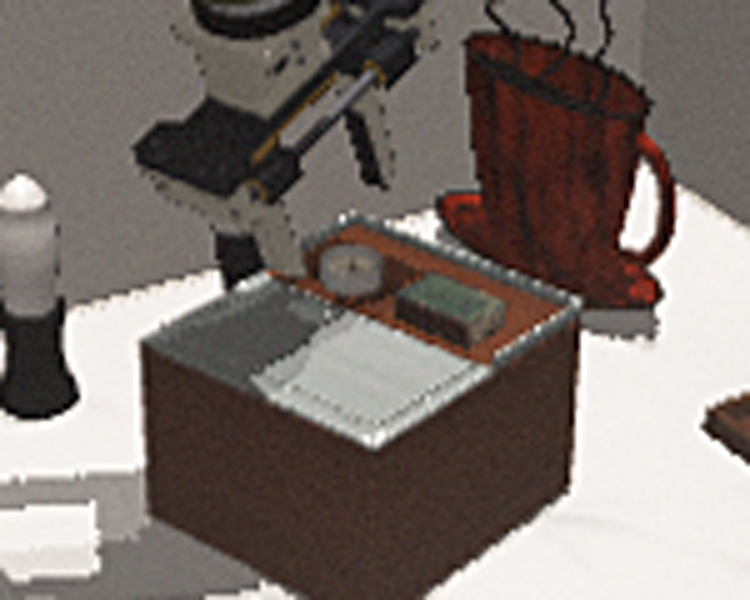

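View pics/d3.png

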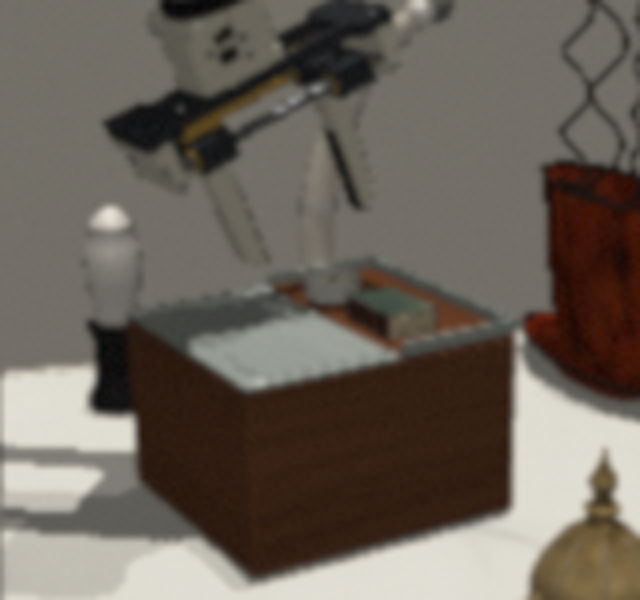

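Run:
```python
from bx import *
import cv2
s,R=report()
for y in (-.055,.055):
  X=s["tool_pos"]+R@[0,y,0]; print(y,X,proj("scene",X),proj("side",X))
for c in("scene","side"):
  im=cv2.imread("pics/s3.png" if c=="scene" else "pics/d3.png"); f,o=((5,(230,130)) if c=="scene" else (4,(240,100)))
  o=np.array(o)
  def d(X,col): 
    q=(proj(c,X)-o)*f; cv2.circle(im,tuple(int(v) for v in q),4,col,-1)
  for y in (-.055,-.037,.037,.055): d(s["tool_pos"]+R@[0,y,0],(0,0,255))
  for b in [(-98,90,130),(-98,-90,130),(98,-90,130),(98,90,130),(10,90,130)]: d(world(b),(0,255,0))
  d(world((35,40,145)),(255,255,0))
  cv2.imwrite(f"pics/ov_{c}.png",im)
def tri(a,b):
    M=[]
    for c,uv in (("scene",a),("side",b)):
        k=robot.get_calibration(c);K=np.array([[k["fx"],0,k["cx"]],[0,k["fy"],k["cy"]],[0,0,1]])
        M.append(K@np.c_[k["R"],k["t"]])
    X=cv2.triangulatePoints(M[0],M[1],np.array(a,float),np.array(b,float)).ravel();return X[:3]/X[3]
print("A tip",box(tri((290-3,130+53),(240+64.5,165.5))),"B tip",box(tri((230+76,130+37),(240+90,152))))
```

```text
t 10.25 tcp box [ 29.4  38.6 144.3] yaw err deg -0.15 open 0.0748612939804723 F [ 0.2 -0.   0.9]
Bin [ 64.5  38.5 157.4]
Bout [ 80.9  38.5 163.5]
Ain [ -5.7  38.7 131.3]
Aout [-22.1  38.7 125.2]
-0.055 [ 0.50550936 -0.08311896  0.12512718] [287.93591106 194.4619149 ] [304.8770065  178.16287265]
0.055 [ 0.60313061 -0.04997267  0.16348621] [310.1156597  171.02158738] [337.29163282 158.71926071]
A tip [-17.43868836  46.43640032 158.58724149] B tip [ 55.78813305  34.65405742 187.53271371]
```

View pics/ov_scene.png

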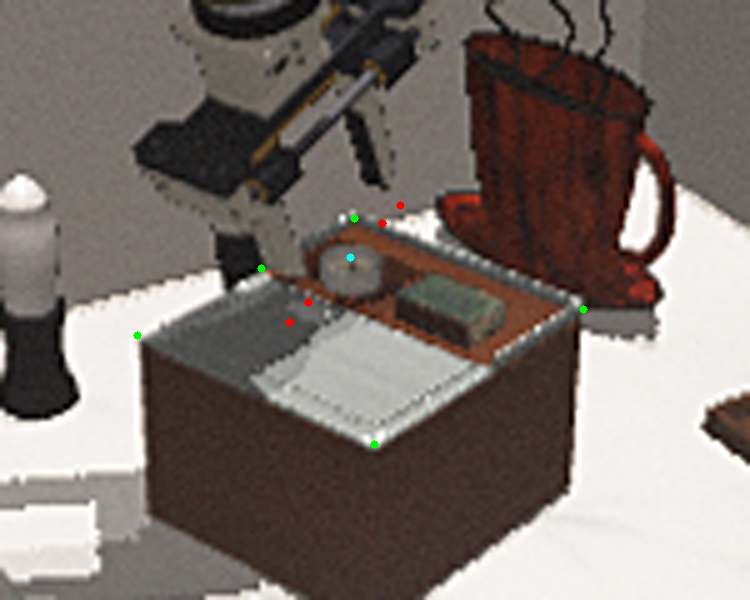

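View pics/ov_side.png

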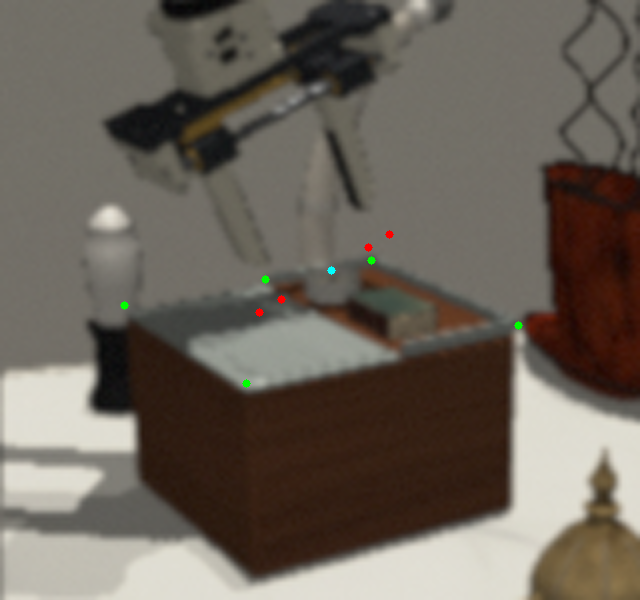

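Run:
```python
from bx import *
import cv2
k=robot.get_calibration("wrist");C=np.array(k["T_tool_cam"])
for x in (0,-.01,-.02,-.032,-.04):
  for y in (-.0373,.0373):
    p=np.linalg.inv(C)@[x,y,0,1];print(x,y,np.round([k["fx"]*p[0]/p[2]+k["cx"],k["fy"]*p[1]/p[2]+k["cy"]],1))
im=robot.read_camera("wrist")[:,:,::-1]; cv2.imwrite("pics/w4.png",im)
```

```text
0 -0.0373 [265.3 226.6]
0 0.0373 [374.6 226.6]
-0.01 -0.0373 [262.8 232.4]
-0.01 0.0373 [377.2 232.5]
-0.02 -0.0373 [260.  238.9]
-0.02 0.0373 [380.  238.9]
-0.032 -0.0373 [256.3 247.5]
-0.032 0.0373 [383.8 247.5]
-0.04 -0.0373 [253.6 253.8]
-0.04 0.0373 [386.6 253.9]
```

View pics/w4.png

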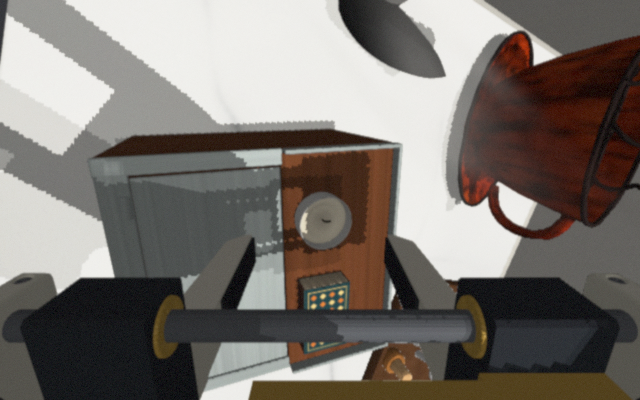

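Run:
```python
from bx import *
import cv2
def tri(a,b):
    M=[]
    for c,uv in (("scene",a),("side",b)):
        k=robot.get_calibration(c);K=np.array([[k["fx"],0,k["cx"]],[0,k["fy"],k["cy"]],[0,0,1]])
        M.append(K@np.c_[k["R"],k["t"]])
    X=cv2.triangulatePoints(M[0],M[1],np.array(a,float),np.array(b,float)).ravel();X=X[:3]/X[3];
    return box(X).round(1),[np.round(proj(c,X)-u,1) for c,u in (("scene",a),("side",b))]
S=lambda u,v:(230+u/5,130+v/5); D=lambda u,v:(240+u/4,100+v/4)
print(tri(S(135,155),D(107,125)), "dark block outer corner")
print(tri(S(183,213),D(180,190)), "bracket low")
print(tri(S(300,262),D(268,265)),"A tip right corner")
print(tri(S(385,187),D(362,208)),"B tip")
im=cv2.imread("pics/s3.png")[0:320,100:460];cv2.imwrite("pics/s3b.png",cv2.resize(im,None,fx=2.2,fy=1.85))
```

```text
(array([-109.9,   71.4,  256.9]), [array([ 0.1, -0.1]), array([-0.1,  0.2])]) dark block outer corner
(array([-59.1,  84.2, 201. ]), [array([ 0.7, -1.3]), array([-1.2,  1.7])]) bracket low
(array([-11.5,  40.8, 158.6]), [array([-0.3,  0.6]), array([ 0.6, -0.9])]) A tip right corner
(array([ 54. ,  29.2, 188.8]), [array([-0.1,  0.1]), array([ 0.1, -0.1])]) B tip
```

View pics/s3b.png

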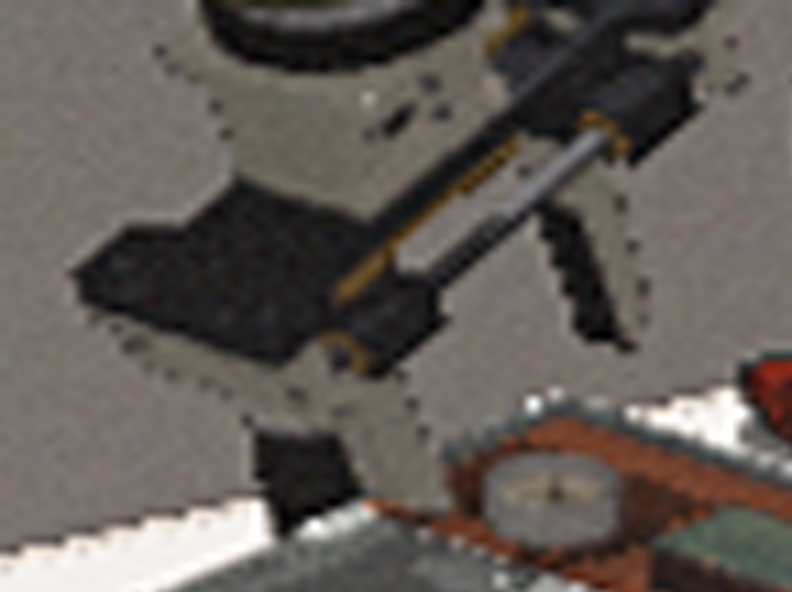

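The images show the open fingers' tips about 32 mm behind the TCP (measured in the scene, side and wrist views). I'll correct for that by shifting about 11 mm further along the deck and going lower.

Request:
play_rows([
  {"slide": [0.31, 0.18, 0], "roll": 0, "fingers": 0.61},
  {"slide": [0, 0, 0], "roll": 0, "fingers": 0.61},
  {"slide": [0, 0, -0.5], "roll": 0, "fingers": 0.61},
  {"slide": [0, 0, -0.6], "roll": 0, "fingers": 0.61},
  {"slide": [0, 0, 0], "roll": 0, "fingers": 0.61},
])

```text
t: 10.92
tool_pos: [0.5612, -0.0602, 0.1072]
orientation: [1.156, 1.128, -0.697]
force: [0.5, 0.6, 0.3]
opening: 0.0747
```

```bash
sed -i 's/R@\[0,y,0\]/R@[-.032,y,0]/' bx.py; python3 bx.py
python3 - <<'E'
from bx import *
import cv2
im=robot.read_camera("scene")[:,:,::-1]; cv2.imwrite("pics/s5.png",cv2.resize(im[130:250,230:380],None,fx=5,fy=5,interpolation=cv2.INTER_CUBIC))
im=robot.read_camera("side")[:,:,::-1]; cv2.imwrite("pics/d5.png",cv2.resize(im[100:250,240:400],None,fx=4,fy=4,interpolation=cv2.INTER_CUBIC))
E
```

```text
t 10.925 tcp box [ 38.   42.3 107.2] yaw err deg -0.22 open 0.07471633942888146 F [0.5 0.6 0.3]
Bin [ 62.   42.2 150.1]
Bout [ 78.4  42.1 156.1]
Ain [ -8.1  42.5 124.3]
Aout [-24.6  42.5 118.3]
```

View pics/s5.png

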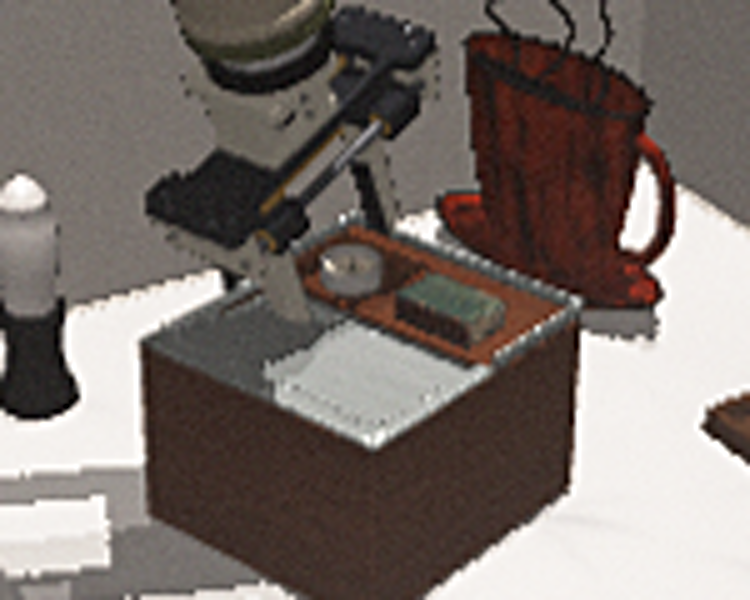

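View pics/d5.png

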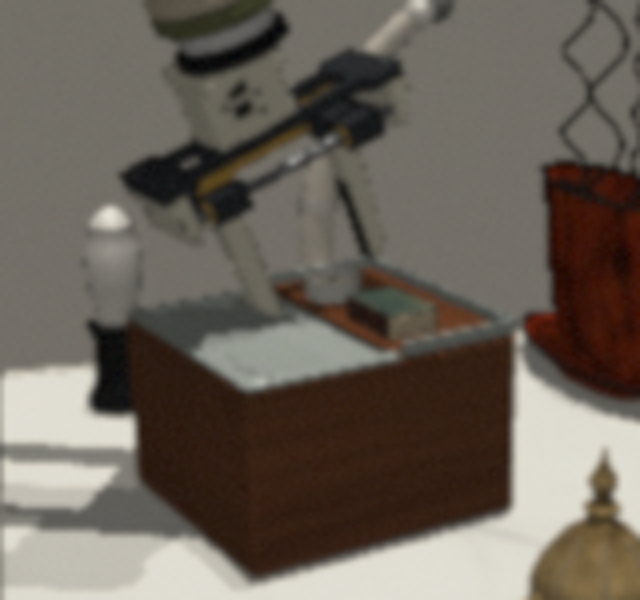

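```bash
cat > tr.py <<'E'
from bx import *
import cv2
def tri(a,b):
    M=[]
    for c,uv in (("scene",a),("side",b)):
        k=robot.get_calibration(c);K=np.array([[k["fx"],0,k["cx"]],[0,k["fy"],k["cy"]],[0,0,1]])
        M.append(K@np.c_[k["R"],k["t"]])
    X=cv2.triangulatePoints(M[0],M[1],np.array(a,float),np.array(b,float)).ravel();X=X[:3]/X[3];
    return box(X).round(1),[np.round(proj(c,X)-u,1) for c,u in (("scene",a),("side",b))]
S=lambda u,v:(230+u/5,130+v/5); D=lambda u,v:(240+u/4,100+v/4)
E
python3 - <<'E'
from tr import *
print(tri(S(305,320),D(280,313)),tri(S(285,312),D(262,310)),tri(S(393,226),D(372,255)))
s=robot.read_state();R=Ro.from_rotvec(s["orientation"]).as_matrix()
for c,f,o,n in (("scene",5,(230,130),"s5"),("side",4,(240,100),"d5")):
  im=cv2.imread(f"pics/{n}.png")
  for t,col in ((-.02,(0,0,255)),(-.032,(0,255,255)),(-.044,(255,0,255))):
    for yy in (-1,1):
      q=[(proj(c,s["tool_pos"]+R@[t,yy*y,z])-o)*f for y,z in ((.0374,-.0075),(.0549,-.0075),(.0549,.0075),(.0374,.0075))]
      cv2.polylines(im,[np.array(q).round().astype(int)],True,col,1)
  if c=="scene": a=im[150:380,150:480]
  else: b=im[150:380,150:480]
cv2.imwrite("pics/ov5.png",cv2.resize(np.hstack([a,b]),(800,560)) if 0 else np.vstack([cv2.resize(a,(420,293)),cv2.resize(b,(420,293))]))
E
```

```text
(array([ -7.1,  39.3, 120.9]), [array([ 0.1, -0.3]), array([-0.3,  0.4])]) (array([-13.3,  50.8, 123.1]), [array([-0.1,  0.2]), array([ 0.2, -0.3])]) (array([ 65.3,  32.8, 155.2]), [array([-0.3,  0.6]), array([ 0.6, -0.8])])
```

View pics/ov5.png

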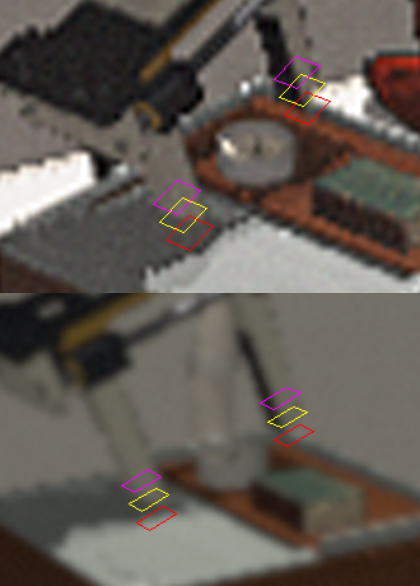

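The tip model is confirmed to within a few mm. Next I'll go down the last 12 mm.

Request:
play_rows([
  {"slide": [0.05, 0, -0.2], "roll": 0, "fingers": 0.61},
  {"slide": [0, 0, -0.2], "roll": 0, "fingers": 0.61},
  {"slide": [0, 0, 0], "roll": 0, "fingers": 0.61},
])

```text
t: 11.4
tool_pos: [0.5645, -0.0608, 0.0979]
orientation: [1.156, 1.124, -0.695]
force: [0.4, -0.1, 0.8]
opening: 0.0746
```

```bash
python3 bx.py
cat > look.py <<'E'
from tr import *
import sys
n=sys.argv[1]
s=robot.read_state();R=Ro.from_rotvec(s["orientation"]).as_matrix()
out=[]
for c,o in (("scene",(240,140)),("side",(250,110))):
  im=robot.read_camera(c)[:,:,::-1]; im=cv2.resize(im[o[1]:o[1]+95,o[0]:o[0]+125],None,fx=6,fy=6,interpolation=cv2.INTER_CUBIC)
  cv2.imwrite(f"pics/{n}_{c}.png",im)
im=robot.read_camera("wrist")[:,:,::-1]; cv2.imwrite(f"pics/{n}_w.png",im)
E
python3 look.py a6
```

```text
t 11.4 tcp box [40.9 40.7 97.9] yaw err deg -0.17 open 0.07462160539993841 F [ 0.4 -0.1  0.8]
Bin [ 64.8  40.7 140.9]
Bout [ 81.2  40.7 147. ]
Ain [ -5.2  40.9 114.9]
Aout [-21.6  41.  108.9]
```

View pics/a6_scene.png

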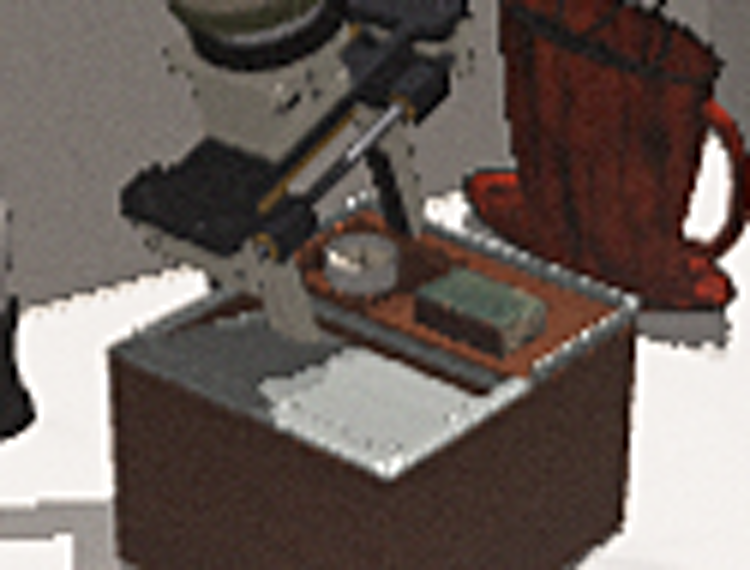

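View pics/a6_side.png

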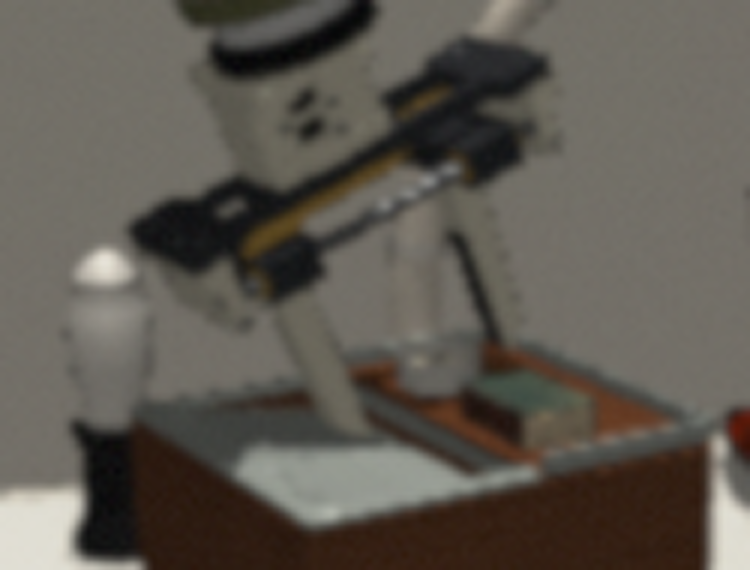

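View pics/a6_w.png

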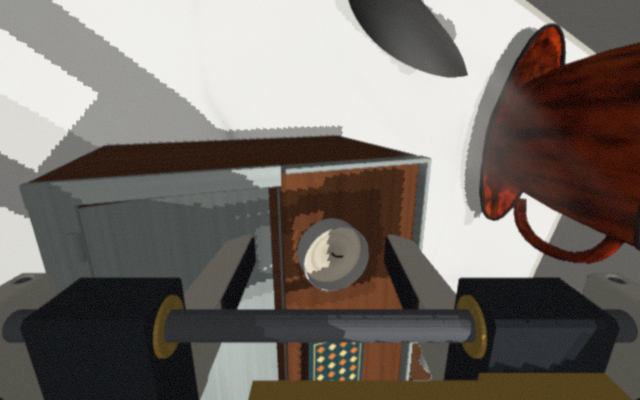

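Run:
```python
from tr import *
S=lambda u,v:(240+u/6,140+v/6); D=lambda u,v:(250+u/6,110+v/6)
print("B",tri(S(412,236),D(508,340)),"A",tri(S(318,340),D(365,432)))
# rectified side view calibration offset check on known corners
for b in ((-98,-90,130),(98,-90,138),(10,-87,138)): print(b,proj("side",world(b)),proj("scene",world(b)))
```

```text
B (array([ 67.4,  32.1, 143.2]), [array([ 0.2, -0.3]), array([-0.3,  0.4])]) A (array([ -8.1,  31.2, 114. ]), [array([-0. ,  0.1]), array([ 0.1, -0.1])])
(-98, -90, 130) [301.70865607 195.76859513] [304.92514075 218.88234112]
(98, -90, 138) [369.62203011 178.30278915] [346.89054094 189.55532777]
(10, -87, 138) [339.92741681 184.06234831] [328.25286978 200.60337156]
```

Request:
play_rows([
  {"slide": [0, 0, -0.2], "roll": 0, "fingers": 0.61},
  {"slide": [0, 0, -0.05], "roll": 0, "fingers": 0.61},
  {"slide": [0, 0, 0], "roll": 0, "fingers": 0.61},
])

```text
t: 11.92
tool_pos: [0.5646, -0.0609, 0.0907]
orientation: [1.156, 1.124, -0.695]
force: [-0.3, -0.1, 0.9]
opening: 0.0748
```

```bash
python3 bx.py;python3 look.py a7
```

```text
t 11.925 tcp box [40.9 40.7 90.7] yaw err deg -0.16 open 0.0747540634041497 F [-0.3 -0.1  0.9]
Bin [ 64.9  40.6 133.7]
Bout [ 81.3  40.6 139.8]
Ain [ -5.2  40.8 107.7]
Aout [-21.6  40.9 101.6]
```

View pics/a7_scene.png

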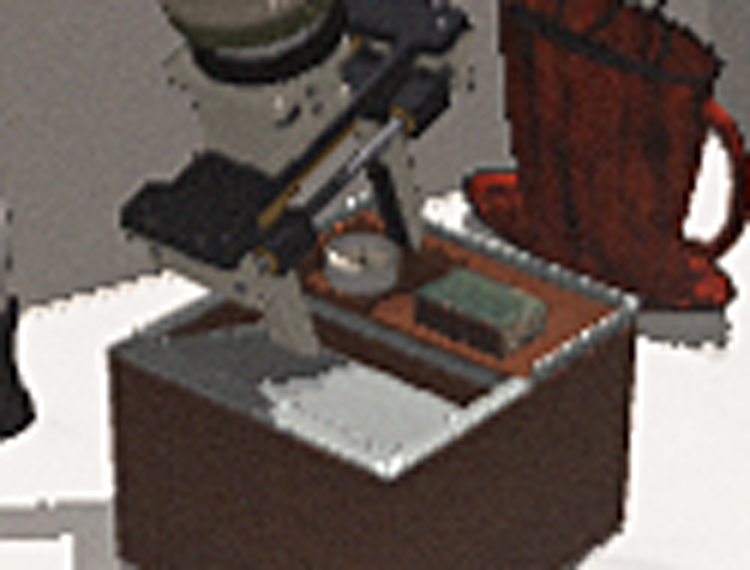

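View pics/a7_side.png

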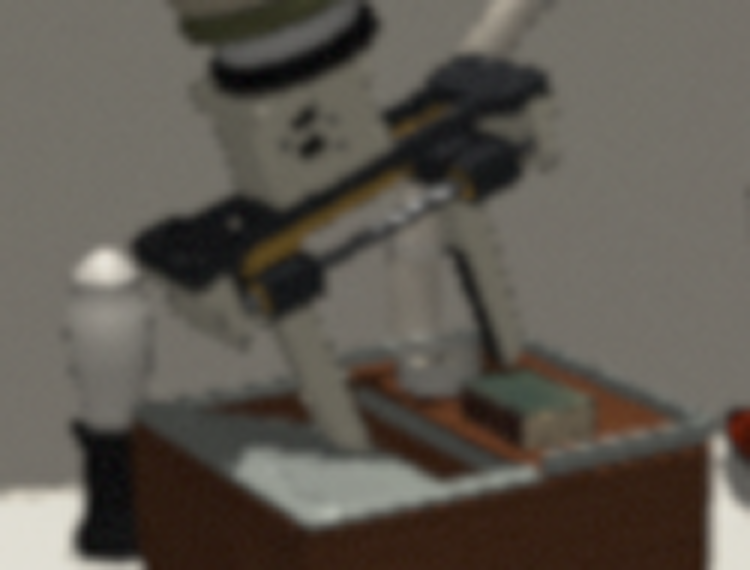

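Request:
play_rows([
  {"slide": [0, 0, -0.1], "roll": 0, "fingers": 0.61},
  {"slide": [0, 0, -0.05], "roll": 0, "fingers": 0.61},
  {"slide": [0, 0, 0], "roll": 0, "fingers": 0.61},
])

```text
t: 12.45
tool_pos: [0.5646, -0.0609, 0.0862]
orientation: [1.156, 1.123, -0.694]
force: [-0.3, -0.6, 0.8]
opening: 0.0751
```

```bash
python3 bx.py;python3 look.py a8
```

```text
t 12.45 tcp box [41.  40.6 86.2] yaw err deg -0.16 open 0.07511700130330498 F [-0.3 -0.6  0.8]
Bin [ 65.1  40.6 129.3]
Bout [ 81.5  40.6 135.4]
Ain [ -5.4  40.8 103.2]
Aout [-21.8  40.9  97.1]
```

View pics/a8_scene.png

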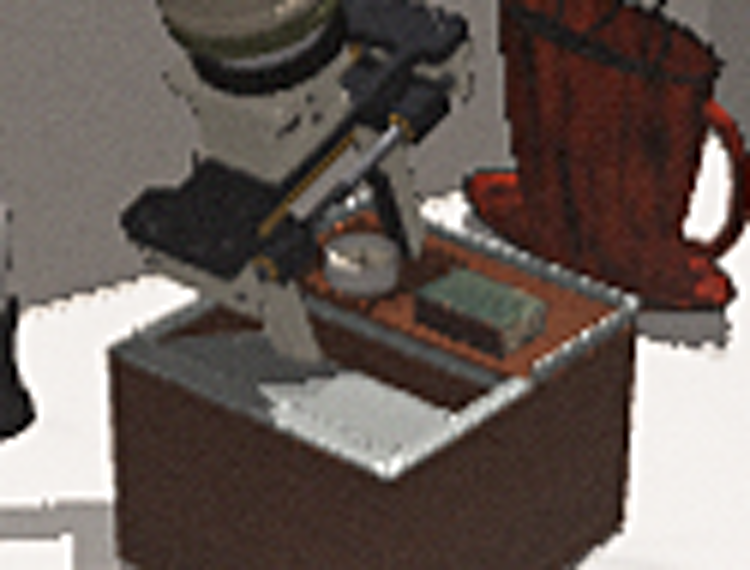

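View pics/a8_side.png

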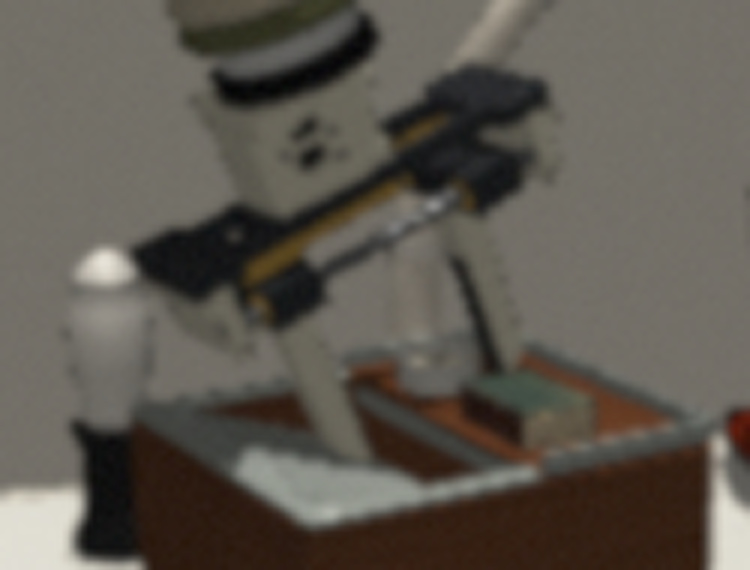

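View pics/a8_w.png

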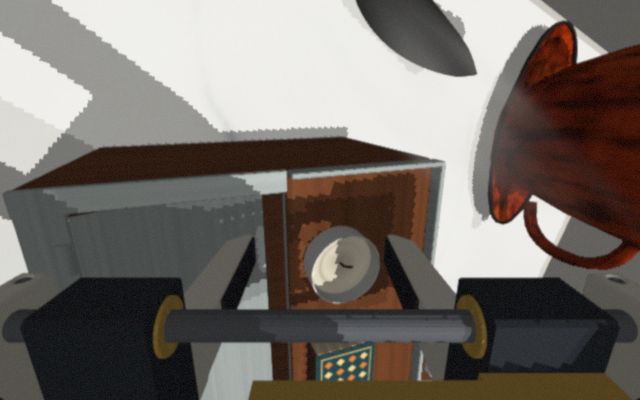

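The flap is held open by A, and B stands behind the tea light just above the deck with no contact force. Now I'll push towards the hinge.

Request:
play_rows([
  {"slide": [-0.2, -0.07, 0], "roll": 0, "fingers": 0.61},
  {"slide": [-0.3, -0.1, 0], "roll": 0, "fingers": 0.61},
  {"slide": [-0.3, -0.1, 0], "roll": 0, "fingers": 0.61},
  {"slide": [0, 0, 0], "roll": 0, "fingers": 0.61},
])

```text
t: 13.1
tool_pos: [0.5401, -0.0694, 0.0867]
orientation: [1.156, 1.123, -0.695]
force: [-1.1, 0.5, 4.0]
opening: 0.0749
```

```bash
python3 bx.py;python3 look.py a9
```

```text
t 13.1 tcp box [15.  40.5 86.7] yaw err deg -0.19 open 0.07489932843809038 F [-1.1  0.5  4. ]
Bin [ 39.   40.5 129.7]
Bout [ 55.4  40.4 135.8]
Ain [-31.2  40.7 103.6]
Aout [-47.6  40.8  97.5]
```

View pics/a9_scene.png

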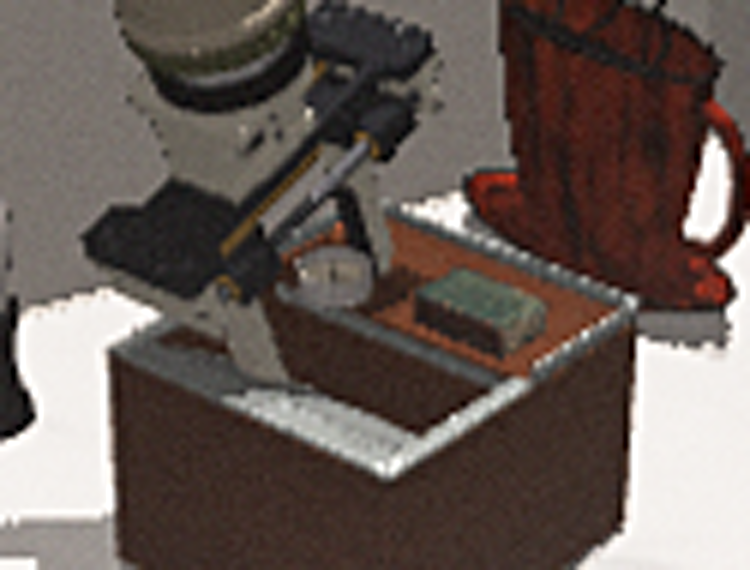

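View pics/a9_side.png

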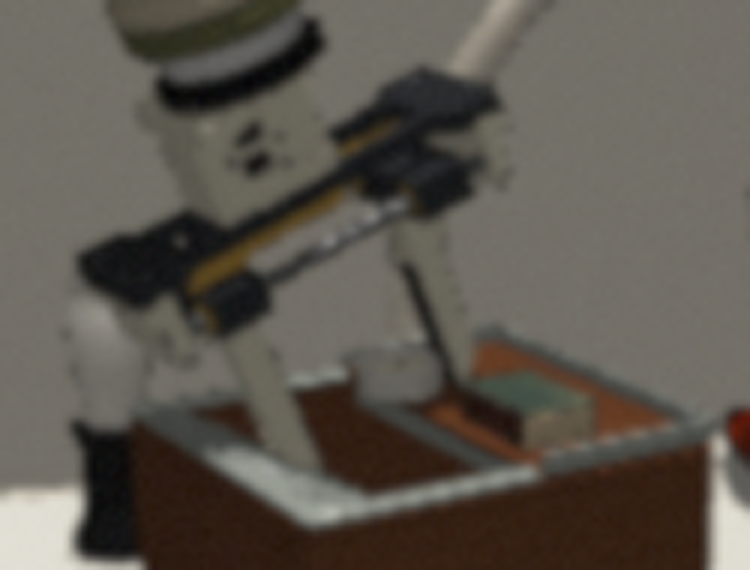

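View pics/a9_w.png

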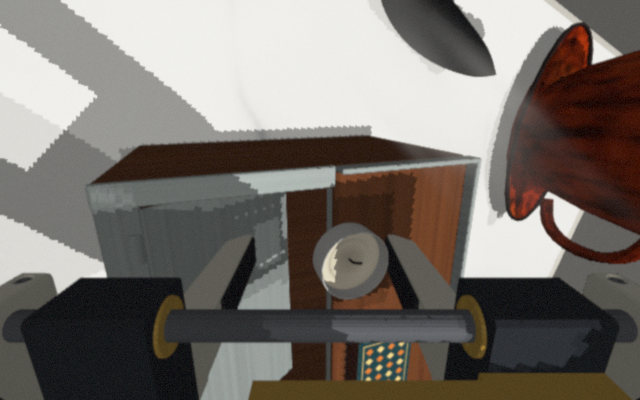

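It works as planned: the tea light overhangs the lip, the flap is wide open and the matchbox is untouched. I'll continue.

Request:
play_rows([
  {"slide": [-0.2, -0.07, 0], "roll": 0, "fingers": 0.61},
  {"slide": [-0.2, -0.07, 0], "roll": 0, "fingers": 0.61},
  {"slide": [0, 0, 0], "roll": 0, "fingers": 0.61},
  {"slide": [0, 0, 0], "roll": 0, "fingers": 0.61},
])

```text
t: 13.75
tool_pos: [0.5288, -0.0732, 0.0867]
orientation: [1.156, 1.123, -0.694]
force: [4.0, 1.0, 3.4]
opening: 0.0751
```

```bash
python3 bx.py;python3 look.py b1
```

```text
t 13.75 tcp box [ 3.1 40.6 86.7] yaw err deg -0.15 open 0.07507470680716728 F [4.  1.  3.4]
Bin [ 27.1  40.6 129.8]
Bout [ 43.5  40.5 135.9]
Ain [-43.2  40.8 103.6]
Aout [-59.7  40.8  97.5]
```

View pics/b1_scene.png

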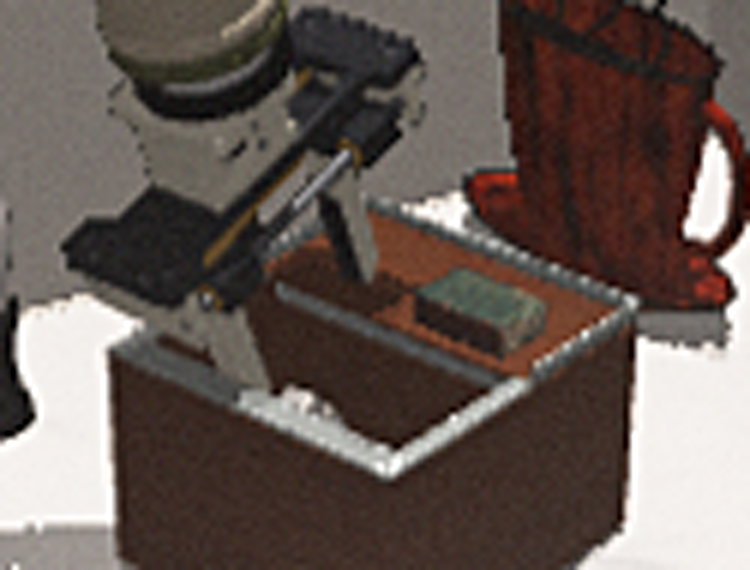

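View pics/b1_side.png

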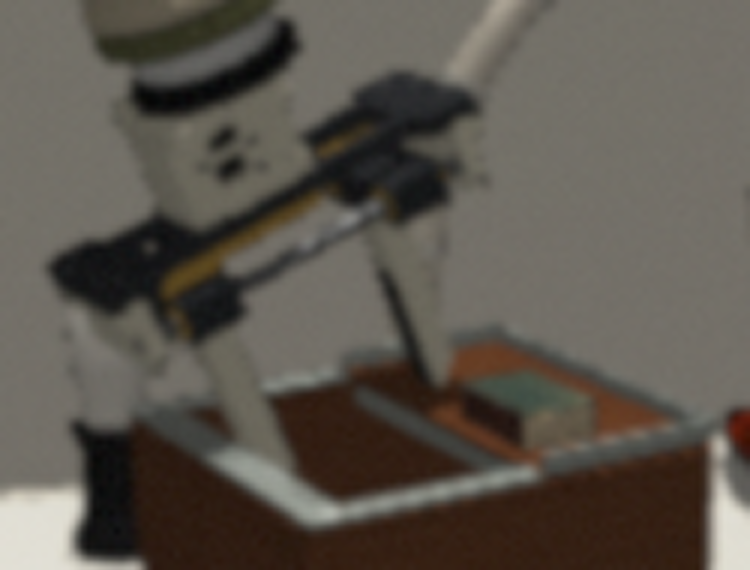

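View pics/b1_w.png

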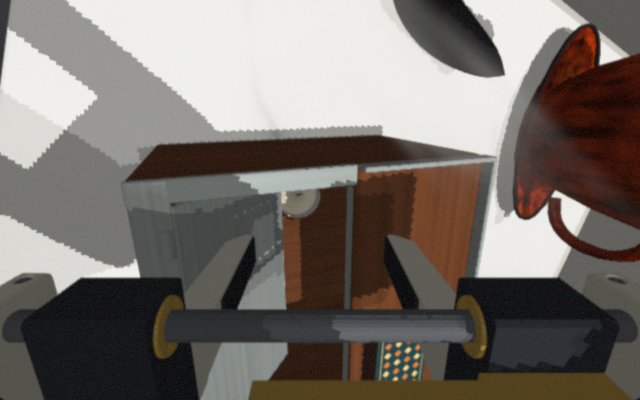

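Run:
```python
from bx import *
s=robot.read_state();k=robot.get_calibration("wrist")
R=Ro.from_rotvec(s["orientation"]).as_matrix();T=np.eye(4);T[:3,:3]=R;T[:3,3]=s["tool_pos"];C=T@np.array(k["T_tool_cam"])
d=C[:3,:3]@[(300-k["cx"])/k["fx"],(203-k["cy"])/k["fy"],1]
for z in (.02,.06,.1): t=(z-C[2,3])/d[2]; print("wrist",z,box(C[:3,3]+t*d).round(1),"px dia",315*.038/t); print("scene",z,box(ray("scene",(291.7,207.5),z)).round(1))
```

```text
wrist 0.02 [ 9.1 36.2 20. ] px dia 43.05253300746311
scene 0.02 [58.1 94.9 20. ]
wrist 0.06 [-2.8 49.9 60. ] px dia 51.11696558286034
scene 0.06 [ 9.1 51.7 60. ]
wrist 0.1 [-14.7  63.7 100. ] px dia 62.898951952834246
scene 0.1 [-40.    8.5 100. ]
```

Request:
play_rows([
  {"slide": [0, 0, 0], "roll": 0, "fingers": 0.61},
  {"slide": [0, 0, 0], "roll": 0, "fingers": 0.61},
  {"slide": [0, 0, 0], "roll": 0, "fingers": 0.61},
])

```text
t: 14.28
tool_pos: [0.5287, -0.0733, 0.0865]
orientation: [1.156, 1.123, -0.694]
force: [0.7, 0.6, 5.5]
opening: 0.0744
```

```bash
python3 look.py b2; python3 -c "
import cv2,numpy as np
a=cv2.imread('pics/b2_scene.png');b=cv2.imread('pics/b2_w.png')
cv2.imwrite('pics/b2.png',np.hstack([cv2.resize(a,(400,304)),cv2.resize(b[100:404,150:550],(400,304))]))"
```

```text
(no output)
```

View pics/b2.png

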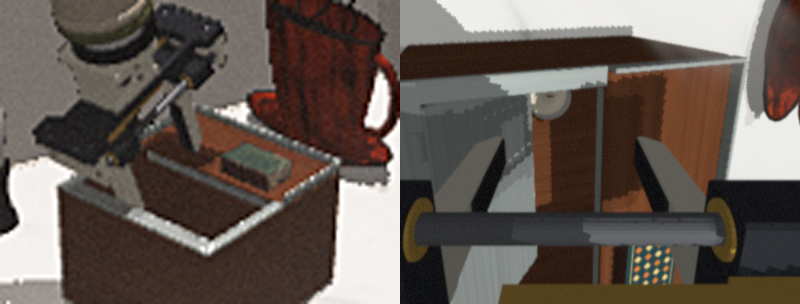

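The tea light has settled on the box floor. I'll lift the fingers straight out.

Request:
play_rows([
  {"slide": [0, 0, 0.3], "roll": 0, "fingers": 0.61},
  {"slide": [0, 0, 0.3], "roll": 0, "fingers": 0.61},
  {"slide": [0, 0, 0.4], "roll": 0, "fingers": 0.61},
  {"slide": [0, 0, 0.4], "roll": 0, "fingers": 0.61},
  {"slide": [0, 0, 0.6], "roll": 0, "fingers": 0.61},
  {"slide": [0, 0, 0.8], "roll": 0, "fingers": 0.61},
  {"slide": [0, 0, 1], "roll": 0, "fingers": 0.61},
  {"slide": [0, 0, 1], "roll": 0, "fingers": 0.61},
  {"slide": [0, 0, 1], "roll": 0, "fingers": 0.61},
  {"slide": [0, -0.8, 0.6], "roll": 0, "fingers": 0.61},
  {"slide": [0, -1, 0], "roll": 0, "fingers": 0.61},
  {"slide": [0, -1, 0], "roll": 0, "fingers": 0.61},
  {"slide": [0, 0, 0], "roll": 0, "fingers": 0.61},
  {"slide": [0, 0, 0], "roll": 0, "fingers": 0.61},
])

```text
t: 16.18
tool_pos: [0.5286, -0.1569, 0.2789]
orientation: [1.157, 1.123, -0.694]
force: [0.0, -0.3, -0.8]
opening: 0.0753
```

```bash
python3 bx.py;python3 look.py c1
python3 - <<'E'
from bx import *
import cv2
im=robot.read_camera("scene")[:,:,::-1];cv2.imwrite("pics/c1f.png",im)
a=cv2.imread('pics/c1_scene.png');b=cv2.imread('pics/c1_side.png');cv2.imwrite('pics/c1.png',np.hstack([cv2.resize(a,(400,304)),cv2.resize(b,(400,304))]))
E
```

```text
t 16.175 tcp box [-24.2 -38.5 278.9] yaw err deg -0.18 open 0.0753421296285014 F [ 0.  -0.3 -0.8]
Bin [  0.  -38.5 322. ]
Bout [ 16.4 -38.6 328.1]
Ain [-70.6 -38.3 295.8]
Aout [-87.  -38.3 289.7]
```

View pics/c1.png

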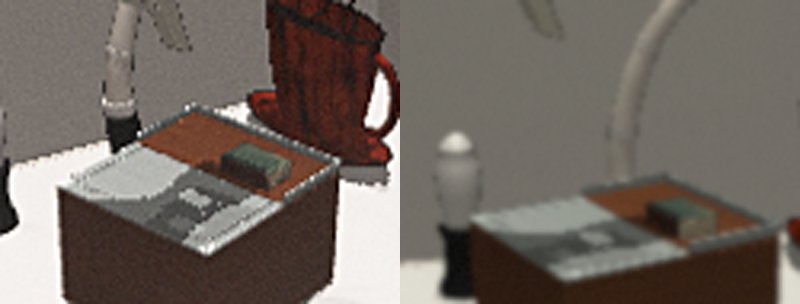

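View pics/c1f.png

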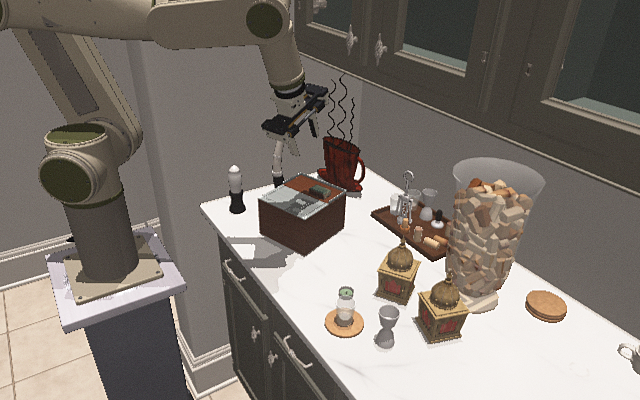

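View pics/c1_w.png

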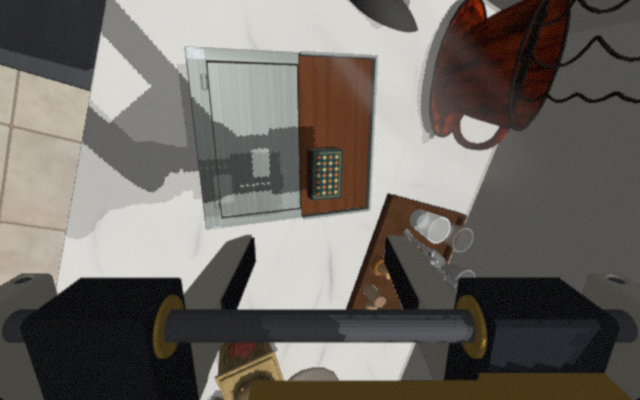

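The flap is shut, the deck holds only the matchbox, which hasn't moved, and the arm is clear of everything. I'm handing the job in.

```bash
python3 -c "
from plant import robot
print(robot.close_job())"
```

```text
the job is handed in; nothing more can be done
None
```

The tea light is in the waste box and the flap has sprung shut. I handed the job in at about 16 s of the 35 s allowed.

- **Tilt:** The moves keep the tool vertical, which puts both fingertips at the same height, so one could not hold the flap down while the other pushed on the deck. I reached past the arm's limit in free air beside the worktop. That tilted the tool about 0.35 rad, and it kept the tilt for the rest of the job.
- **Push:** One finger pressed the flap down. The other went in behind the tea light and pushed it over the lip as both moved towards the hinge. I lifted the fingers out only after the tea light lay on the box floor.
- **Last checks:** The scene, side and wrist pictures show the flap flush and only the matchbox on the deck, in its place. The wrist force was near zero and the arm was clear of everything. The other objects look undisturbed in the scene picture.
- **Disagreements:**
  - The images put the open fingertips about 32 mm behind the stated TCP, so I corrected for that before pressing down.
  - One scene picture just after the drop did not match the wrist view. I took the tea light to be still moving, waited, and a second look showed it settled on the floor.

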